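# Line up sample jars by height beside the balance

## Task

Line up the four white sample jars by height on the tray, one standing centred on each round rubber pad: the tallest on the pad nearest the balance, then each next shorter one in turn, so the shortest is on the pad farthest from the balance. Keep the jars upright all the while, and leave the glass beaker where it stands.

Things in the scene. Friction and masses are not known exactly. Their poses are not given: they have to be found in the camera images.
- jar_tallest: loose sample jar of opaque white plastic with a light grey screw lid, the tallest of four alike jars: an upright round cylinder 108 mm high and 56 mm in diameter over its whole height (the lid, the top 17 mm, is 1 mm narrower in radius). Origin at the centre of its underside, z up. It starts standing on the bench near the robot, anywhere among the four jars; heavier the larger (about 240 g).
- jar_second: loose sample jar of opaque white plastic with a light grey screw lid, the second tallest of four alike jars: an upright round cylinder 92 mm high and 48 mm in diameter over its whole height (the lid, the top 17 mm, is 1 mm narrower in radius). Origin at the centre of its underside, z up. It starts standing on the bench near the robot, anywhere among the four jars; heavier the larger (about 170 g).
- jar_third: loose sample jar of opaque white plastic with a light grey screw lid, the third tallest of four alike jars: an upright round cylinder 76 mm high and 40 mm in diameter over its whole height (the lid, the top 17 mm, is 1 mm narrower in radius). Origin at the centre of its underside, z up. It starts standing on the bench near the robot, anywhere among the four jars; heavier the larger (about 110 g).
- jar_shortest: loose sample jar of opaque white plastic with a light grey screw lid, the shortest of four alike jars: an upright round cylinder 60 mm high and 32 mm in diameter over its whole height (the lid, the top 17 mm, is 1 mm narrower in radius). Origin at the centre of its underside, z up. It starts standing on the bench near the robot, anywhere among the four jars; heavier the larger (about 60 g).
- pad_a: one of four alike round black rubber pads, 70 mm in diameter, fixed in one straight row on a flat aluminium tray (100 x 390 mm, 4 mm thick, fixed to the bench) further from the robot than the jars. Pads are about 95 mm apart, centre to centre; which lettered pad lies where in the row differs each time. Origin at the centre of its underside, 3 mm below its upper face, which is 7 mm above the bench. Its y axis runs along the row, its x axis across it.
- pad_b: one of four alike round black rubber pads, 70 mm in diameter, fixed in one straight row on a flat aluminium tray (100 x 390 mm, 4 mm thick, fixed to the bench) further from the robot than the jars. Pads are about 95 mm apart, centre to centre; which lettered pad lies where in the row differs each time. Origin at the centre of its underside, 3 mm below its upper face, which is 7 mm above the bench. Its y axis runs along the row, its x axis across it.
- pad_c: one of four alike round black rubber pads, 70 mm in diameter, fixed in one straight row on a flat aluminium tray (100 x 390 mm, 4 mm thick, fixed to the bench) further from the robot than the jars. Pads are about 95 mm apart, centre to centre; which lettered pad lies where in the row differs each time. Origin at the centre of its underside, 3 mm below its upper face, which is 7 mm above the bench. Its y axis runs along the row, its x axis across it.
- pad_d: one of four alike round black rubber pads, 70 mm in diameter, fixed in one straight row on a flat aluminium tray (100 x 390 mm, 4 mm thick, fixed to the bench) further from the robot than the jars. Pads are about 95 mm apart, centre to centre; which lettered pad lies where in the row differs each time. Origin at the centre of its underside, 3 mm below its upper face, which is 7 mm above the bench. Its y axis runs along the row, its x axis across it.
- balance: laboratory balance, fixed: light grey body 220 x 180 mm, 60 mm high, round steel pan (130 mm across, top at 75 mm) and dark display strip. It stands on the bench beyond one end of the row of pads, left or right; beyond the other end stands a dark blue hotplate stirrer of like size, 76 mm high, with a square white plate. Origin at the centre of its underside.
- beaker: empty open glass beaker, 70 mm across, 80 mm high, loose, standing on the bench beyond the row of pads. A bystander. Origin at the centre of its underside.

How it is judged:
At the end, for the whole second after the job is handed in: Every jar stands upright (within 0.08 rad), released and at rest, with its centre within 12 mm of the centre of a pad; from the pad nearest the balance to the farthest the jars go from tallest to shortest; the beaker stands within 30 mm of where it was (angle between each of jar_tallest, jar_second, jar_third, jar_shortest's own z axis and vertical below 0.08 rad and height (world z) of jar_tallest between 0.003 and 0.012 m and linear speed of each of jar_tallest, jar_second, jar_third, jar_shortest below 0.02 m/s and angular speed of each of jar_tallest, jar_second, jar_third, jar_shortest below 0.2 rad/s and contact force between each of jar_tallest, jar_second, jar_third, jar_shortest and the fingers below 0.05 N and height (world z) of jar_second between 0.003 and 0.012 m and height (world z) of jar_third between 0.003 and 0.012 m and height (world z) of jar_shortest between 0.003 and 0.012 m and (horizontal distance between jar_shortest and pad_a below 0.012 m or horizontal distance between jar_shortest and pad_b below 0.012 m or horizontal distance between jar_shortest and pad_c below 0.012 m or horizontal distance between jar_shortest and pad_d below 0.012 m) and ((world y of balance above 0 m and ((horizontal distance between jar_tallest and pad_a below 0.012 m and y of jar_second in the frame of pad_a between -0.13 and -0.06 m) or (horizontal distance between jar_tallest and pad_b below 0.012 m and y of jar_second in the frame of pad_b between -0.13 and -0.06 m) or (horizontal distance between jar_tallest and pad_c below 0.012 m and y of jar_second in the frame of pad_c between -0.13 and -0.06 m) or (horizontal distance between jar_tallest and pad_d below 0.012 m and y of jar_second in the frame of pad_d between -0.13 and -0.06 m)) and ((horizontal distance between jar_second and pad_a below 0.012 m and y of jar_third in the frame of pad_a between -0.13 and -0.06 m) or (horizontal distance between jar_second and pad_b below 0.012 m and y of jar_third in the frame of pad_b between -0.13 and -0.06 m) or (horizontal distance between jar_second and pad_c below 0.012 m and y of jar_third in the frame of pad_c between -0.13 and -0.06 m) or (horizontal distance between jar_second and pad_d below 0.012 m and y of jar_third in the frame of pad_d between -0.13 and -0.06 m)) and ((horizontal distance between jar_third and pad_a below 0.012 m and y of jar_shortest in the frame of pad_a between -0.13 and -0.06 m) or (horizontal distance between jar_third and pad_b below 0.012 m and y of jar_shortest in the frame of pad_b between -0.13 and -0.06 m) or (horizontal distance between jar_third and pad_c below 0.012 m and y of jar_shortest in the frame of pad_c between -0.13 and -0.06 m) or (horizontal distance between jar_third and pad_d below 0.012 m and y of jar_shortest in the frame of pad_d between -0.13 and -0.06 m))) or (world y of balance below 0 m and ((horizontal distance between jar_tallest and pad_a below 0.012 m and y of jar_second in the frame of pad_a between 0.06 and 0.13 m) or (horizontal distance between jar_tallest and pad_b below 0.012 m and y of jar_second in the frame of pad_b between 0.06 and 0.13 m) or (horizontal distance between jar_tallest and pad_c below 0.012 m and y of jar_second in the frame of pad_c between 0.06 and 0.13 m) or (horizontal distance between jar_tallest and pad_d below 0.012 m and y of jar_second in the frame of pad_d between 0.06 and 0.13 m)) and ((horizontal distance between jar_second and pad_a below 0.012 m and y of jar_third in the frame of pad_a between 0.06 and 0.13 m) or (horizontal distance between jar_second and pad_b below 0.012 m and y of jar_third in the frame of pad_b between 0.06 and 0.13 m) or (horizontal distance between jar_second and pad_c below 0.012 m and y of jar_third in the frame of pad_c between 0.06 and 0.13 m) or (horizontal distance between jar_second and pad_d below 0.012 m and y of jar_third in the frame of pad_d between 0.06 and 0.13 m)) and ((horizontal distance between jar_third and pad_a below 0.012 m and y of jar_shortest in the frame of pad_a between 0.06 and 0.13 m) or (horizontal distance between jar_third and pad_b below 0.012 m and y of jar_shortest in the frame of pad_b between 0.06 and 0.13 m) or (horizontal distance between jar_third and pad_c below 0.012 m and y of jar_shortest in the frame of pad_c between 0.06 and 0.13 m) or (horizontal distance between jar_third and pad_d below 0.012 m and y of jar_shortest in the frame of pad_d between 0.06 and 0.13 m)))) and distance of beaker from where it was at the start of the episode below 0.03 m and angle between beaker's own z axis and vertical below 0.2 rad); the robot touches nothing.
It fails at once if a jar is tipped over (leans more than about 40 degrees) (angle between any of jar_tallest, jar_second, jar_third, jar_shortest's own z axis and vertical above 0.7 rad).
It fails at once if the glass beaker is pushed more than 30 mm or knocked over (distance of beaker from where it was at the start of the episode above 0.03 m or angle between beaker's own z axis and vertical above 0.5 rad).
It also fails if it takes over 96 s, if anything falls off the work surface, if the arm or the gripper's body presses on something with over 40 N, if the wrist force passes 120 N, or if a joint passes its speed limit or range.

## Robot

A 7-joint arm with a two-finger parallel gripper is mounted at the origin on the work surface. World frame = base frame: x ahead of the robot, y to its left, z up, the work surface at z = 0. Lengths are in m, angles in rad, forces in N, time in s.
With the tool pointing down it reaches from about 0.425 to 0.875 m from the base axis. Payload 9.9 kg.
Tool frame: the origin (TCP) lies on the front face of the gripper's body, between the roots of the fingers; the fingertips stand 73 mm ahead of it and the grasp point (between the pads) lies 54 mm ahead of it; z points along the fingers, y is the direction in which the jaws open and shut (so a half turn about z gives the same grasp; the last joint's range is limited). The gripper opens to 85 mm and grips with 20 to 120 N. Pads are 22 mm wide; open, the fingers measure 114 mm over their backs; the gripper's body (76 mm by 85 mm) begins 54 mm behind the grasp point. The pads swing forward as they close: fully open they stand 13 mm farther back than shut.
Start: joints at [1.158, 0.576, 0.025, 1.437, -0.015, 1.129, -0.057], TCP at [0.218, -0.639, 0.304] pointing down, gripper open.
Joint ranges: [-2.76, 2.76], [-0.34, 2.15], [-1.52, 1.57], [0.19, 2.46], [-1.09, 4.23], [0.17, 1.99], [-2.82, 2.82]. Speed limits (rad/s): [2.22, 2.22, 3.01, 3.01, 3.14, 3.14, 3.14].

## Interface

Orientations are given as a unit quaternion [x, y, z, w].
In Python, from plant import manip gives the robot as it stands.
- The arm moves only by the tool move_arm, never from a script. Its argument "moves" is a list of rows, each a list of 3 entries, a list of its own where there are three numbers: the shift along the tool's x, y, z as a fraction of full scale, then the turn, a rotation vector about the tool's x, y, z as a fraction of full scale, then the opening in per cent of the stroke, from 0 (shut) to 100 (fully open). In form: [[[tx, ty, tz], [ax, ay, az], grip], ...]. A call has 1 to 12 rows; each row shifts and turns the pose as measured when the row begins, along the tool's axes as they then stand; what a row does not reach is not made up. Full scale, the value 1, is 0.025 m for a shift and pi/4 rad for a turn. A row lasts 1/12 s, in which the tool goes at most 41.7 mm and 7.16 degrees, less where a joint would pass 70% of its speed; a pose out of reach is approached as far as the arm can. A call with a number of a shift or a turn outside -1 to 1 is refused whole. A call with a gripper value outside its range is refused whole. The fingers move at their own pace and stop on an object; "grip_force" is the grip in N (left out, the last holds). Time passes only in rows, so rows that do not move let the fingers close. It gives the time, the measured TCP pose, the force and the opening at its end, in the units of the state.
- manip.get_state(): the state, without advancing time (a new reading comes with each control period).
- manip.read_camera(name): name is "side" or "top"; returns a dict with "color" (420x560x3 uint8, red, green, blue), "intrinsics" (3x3 intrinsics, pixels), "D" ([k1, k2, p1, p2, k3] as OpenCV has them; the pictures are not rectified), "R" (3x3) and "t" (3): a world point X has camera coordinates R X + t. Camera axes: x right, y down, z forward; pixel columns grow to the right and rows downward; lengths in m; the calibration is good to about 2 mm. A picture is of the moment at which its call begins. There is no depth.
- manip.close_job(): hands the job in, once; it reports no verdict.
Trained networks look in the newest picture that a camera, given by its name, has taken for a name from the list of things; names that differ only in an ending like _2 or _b are one class to them, and where a whole thing is asked for, a point or a joint stands for the part that bears it (a point fixed in the world has none). Each returns a list of dicts, best first, with "p" (0 to 1); they miss things now and then, are a little off and sometimes report something else, mostly with a low value. They report only what shows in the picture. A call takes as long as a camera call.
- manip.boxes_of(camera, name): "centre" ([column, row] in pixels, amid what is visible of it).
- manip.masks_of(camera, name): "region" (420x560 bool, what is visible of it) and "centre" ([column, row] in pixels, amid what is visible of it).
- manip.place_of(camera, name): "centre" ([column, row] in pixels: a listed point, or the origin of a listed thing).
The state is a dict: "clock": time; "qpos": joint angles; "qvel": joint speeds; "joint_torque": joint torques, N m; "position": TCP position; "ee_rot": TCP orientation; "ft_force": force on the tool from outside, world axes, zero at the start; "moment": the same for the moment, N m; "grip_width": finger opening in m.
Only numpy, scipy, OpenCV 4.12 (cv2) and the standard library are available. Lean on these libraries where they do the work, as an engineer would, in place of code of your own. Each camera call takes 0.05 s, during which the arm holds its last target.

## Working session

There is one attempt and no reset: what is moved stays moved. The work goes in short steps, Python scripts to look and compute and a tool call to move; the robot and the scene stay as the last step left them, time stands still between calls to the robot, and variables do not carry over. Pictures are saved under pics/ and viewed, and the job is handed in when it is done.

Besides the shell and the picture viewer there is one more tool, called after ">>>" in YAML: its name, and indented under it one key for each argument. move_arm: Moves the arm, as the interface text tells. Its arguments: {"type":"object","properties":{"moves":{"type":"array","items":{"type":"array"}},"grip_force":{"type":"number"}},"required":["moves"]}

```bash
mkdir -p pics; ls; python3 - <<'E'
from plant import manip
import cv2,json
s=manip.get_state();print({k:(s[k]) for k in('clock','position','ee_rot','grip_width','qpos')})
for c in('top','side'):
    r=manip.read_camera(c);cv2.imwrite(f'pics/{c}0.png',r['color'][:,:,::-1])
    print(c,r['intrinsics'],r['D'],r['R'],r['t'])
    for n in('jar_tallest','jar_second','jar_third','jar_shortest','pad_a','balance','beaker'):
        print(n,[( [round(float(x)) for x in d['centre']],round(float(d['p']),2)) for d in manip.place_of(c,n)])
print(manip.get_state()['clock'])
E
```

```text
pics
{'clock': 0.0, 'position': array([ 0.21785108, -0.63849734,  0.30303896]), 'ee_rot': array([ 9.86513832e-01,  1.63675630e-01, -1.78782787e-04, -8.46455733e-04]), 'grip_width': 0.08526501463949024, 'qpos': array([ 1.15820688,  0.57652226,  0.02484939,  1.43793735, -0.0150198 ,
        1.12904784, -0.05647933])}
top [[493.11362667   0.         276.64233043]
 [  0.         493.11362667 208.92159225]
 [  0.           0.           1.        ]] [-0.10638038  0.          0.          0.          0.        ] [[-0.00467427 -0.99998738  0.00184392]
 [-0.99011188  0.00436957 -0.1402119 ]
 [ 0.14020208 -0.00248108 -0.9901198 ]] [0.0038866  0.63380308 1.28123571]
jar_tallest [([192, 281], 0.89)]
jar_second []
jar_third [([250, 284], 0.77)]
jar_shortest [([358, 280], 0.5), ([275, 162], 0.19)]
pad_a [([241, 210], 0.92), ([305, 214], 0.82), ([272, 211], 0.72), ([338, 213], 0.64)]
balance [([444, 213], 0.56), ([300, 286], 0.25)]
beaker [([275, 160], 0.88)]
side [[400.78522599   0.         282.90638594]
 [  0.         400.78522599 214.60177033]
 [  0.           0.           1.        ]] [-0.00767368  0.          0.          0.          0.        ] [[-0.98033226 -0.19724384 -0.00659737]
 [-0.14191791  0.72779563 -0.6709492 ]
 [ 0.13714214 -0.65681686 -0.74147397]] [0.60870899 0.11708914 1.01190573]
jar_tallest [([341, 317], 0.64)]
jar_second [([352, 217], 0.74)]
jar_third [([351, 253], 0.8)]
jar_shortest [([354, 177], 0.56)]
pad_a [([270, 253], 0.98), ([292, 179], 0.8), ([279, 227], 0.79), ([287, 202], 0.77)]
balance [([303, 124], 0.76), ([226, 218], 0.25)]
beaker [([224, 219], 0.79)]
0.8
```

View images.

View pics/top0.png

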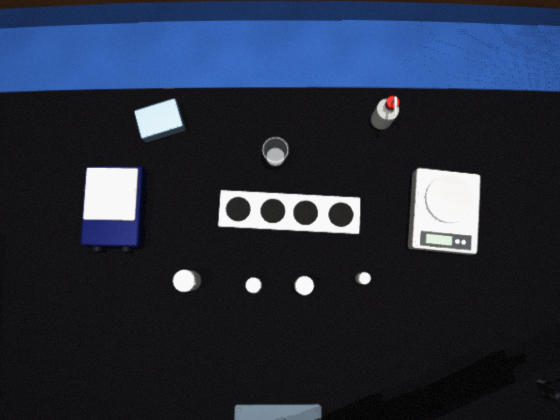

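View pics/side0.png

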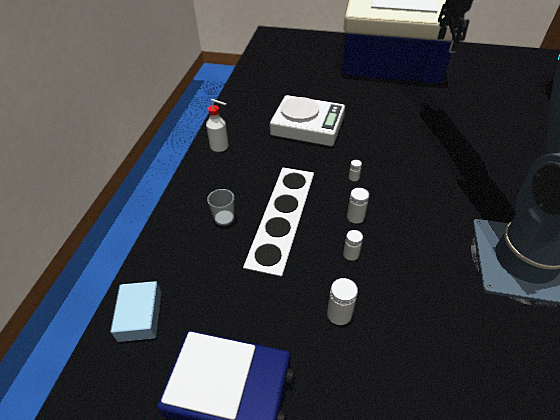

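```bash
cat > h.py <<'E'
import numpy as np,cv2
from scipy.optimize import minimize
from plant import manip
J=dict(jar_tallest=(.108,.028),jar_second=(.092,.024),jar_third=(.076,.020),jar_shortest=(.060,.016))
def proj(r,P):
    P=np.atleast_2d(np.array(P,float))
    return cv2.projectPoints(P,cv2.Rodrigues(r['R'])[0],r['t'],r['intrinsics'],r['D'])[0].reshape(-1,2)
def back(r,uv,z):
    n=cv2.undistortPoints(np.array([[uv]],float),r['intrinsics'],r['D'])[0,0]
    C=-r['R'].T@r['t'];d=r['R'].T@np.array([n[0],n[1],1]);return (C+d*(z-C[2])/d[2])[:2]
a=np.linspace(0,2*np.pi,40)
def sil(r,x,y,z0,h,R):
    c=np.c_[x+R*np.cos(a),y+R*np.sin(a)]
    P=np.r_[np.c_[c,0*a+z0],np.c_[c,0*a+z0+h]]
    hull=cv2.convexHull(proj(r,P).astype(np.float32))[:,0]
    m=np.zeros((420,560),np.uint8);cv2.fillPoly(m,[np.round(hull*16).astype(np.int32)],1,shift=4);return m>0,hull
def fit(r,mask,x0,z0,h,R):
    # match hull to mask contour: area centroid + IoU refine
    def f(p):
        m,_=sil(r,p[0],p[1],z0,h,R);return 1-(m&mask).sum()/(m|mask).sum()
    best=minimize(f,x0,method='Nelder-Mead',options=dict(initial_simplex=[x0,[x0[0]+.008,x0[1]],[x0[0],x0[1]+.008]],xatol=2e-4))
    return best.x,1-best.fun
def blob(r,x0,z0,h,R,thr=75):
    g=cv2.cvtColor(r['color'],cv2.COLOR_RGB2GRAY);n,l=cv2.connectedComponents((g>thr).astype(np.uint8))
    u,v=np.round(proj(r,[x0[0],x0[1],z0+h*.7])[0]).astype(int)
    return (l==l[v,u])&(l[v,u]>0)
E
python3 - <<'E'
from h import *
r=manip.read_camera('top');s=manip.read_camera('side')
L=dict(jar_tallest=(183,281),jar_second=(304,286),jar_third=(253,285),jar_shortest=(364,278))
for n,uv in L.items():
    h,R=J[n];x0=back(r,uv,h)
    for c,q in(('top',r),('side',s)):
        m=blob(q,x0,0,h,R);
        if m.sum()<20: print(n,c,'no',x0);continue
        print(n,c,x0.round(4),[np.round(v,4) for v in fit(q,m,x0,0,h,R)],m.sum(), m.sum()/sil(q,*x0,0,h,R)[0].sum())
for c,q,P in(('top',r,[(239,209),(273,211),(306,213),(341,215)]),('side',s,[(294,181),(286,204),(278,227),(268,255)])):
    g=cv2.cvtColor(q['color'],cv2.COLOR_RGB2GRAY)
    _,l,st,ce=cv2.connectedComponentsWithStats((g<110).astype(np.uint8),connectivity=4)
    for p in P:
        k=l[p[1],p[0]];print(c,'pad',st[k][4],ce[k].round(1),back(q,ce[k],.007).round(4))
print(back(r,(445,210),.06),back(r,(275,158),0))
E
```

```text
jar_tallest top [0.4423 0.2381] [array([0.4447, 0.2394]), np.float64(0.8124)] 447 0.8142076502732241
jar_tallest side [0.4423 0.2381] [array([0.4424, 0.236 ]), np.float64(0.9173)] 1065 0.908703071672355
jar_second top [ 0.4288 -0.0675] [array([ 0.4308, -0.068 ]), np.float64(0.9352)] 304 0.9353846153846154
jar_second side [ 0.4288 -0.0675] [array([ 0.4291, -0.0702]), np.float64(0.8624)] 558 0.8532110091743119
jar_third top [0.4318 0.0629] [array([0.4322, 0.0641]), np.float64(0.9644)] 218 0.960352422907489
jar_third side [0.4318 0.0629] [array([0.431 , 0.0641]), np.float64(0.8457)] 422 0.8210116731517509
jar_shortest top [ 0.4478 -0.227 ] [array([ 0.4471, -0.2286]), np.float64(0.8268)] 148 0.8087431693989071
jar_shortest side no [ 0.44779793 -0.22703007]
top pad 450 [237.7 208.6] [0.6405 0.1088]
top pad 456 [272.4 210.5] [0.6347 0.0126]
top pad 457 [305.2 212.4] [ 0.6292 -0.0781]
top pad 453 [340.5 214.2] [ 0.6235 -0.1757]
side pad 290 [293.9 180.5] [ 0.6221 -0.174 ]
side pad 338 [285.8 203.4] [ 0.6277 -0.0758]
side pad 398 [277.5 226.8] [0.633  0.0143]
side pad 467 [267.7 254.6] [0.6383 0.1102]
[ 0.62670762 -0.45224077] [0.78543209 0.00485453]
```

>>> move_arm:
  moves:
    - [[0,0,0],[0,0,-0.158],100]
    - [[0,0,0],[0,0,-0.158],100]
    - [[0,0,0],[0,0,-0.158],100]
    - [[0,0,0],[0,0,-0.158],100]
    - [[0,0,0],[0,0,-0.158],100]
    - [[0,0,0],[0,0,-0.158],100]
    - [[0,0,0],[0,0,-0.158],100]
    - [[0,0,0],[0,0,-0.158],100]
    - [[0,0,0],[0,0,-0.158],100]
    - [[0,0,0],[0,0,-0.158],100]
  grip_force: 40

```text
clock: 1.73
position: [0.2182, -0.6388, 0.3042]
ee_rot: [0.703, 0.711, -0.001, 0.0]
ft_force: [0.2, 0.4, 0.5]
grip_width: 0.0855
```

>>> move_arm:
  moves:
    - [[1,0.56,0],[0,0,0],100]
    - [[1,0.56,0],[0,0,0],100]
    - [[1,0.56,0],[0,0,0],100]
    - [[1,0.56,0],[0,0,0],100]
    - [[1,0.56,0],[0,0,0],100]
    - [[1,0.56,0],[0,0,0],100]
    - [[1,0.56,0],[0,0,0],100]
    - [[1,0.56,0],[0,0,0],100]
    - [[1,0.56,0],[0,0,0],100]
    - [[1,0.56,0],[0,0,0],100]
    - [[1,0.56,0],[0,0,0],100]
    - [[1,0.56,0],[0,0,0],100]

```text
clock: 2.73
position: [0.3813, -0.3305, 0.3022]
ee_rot: [0.705, 0.709, -0.003, 0.002]
ft_force: [0.6, 0.7, -0.1]
grip_width: 0.0854
```

>>> move_arm:
  moves:
    - [[0.68,0.44,0.8],[0,0,0],100]
    - [[0.68,0.44,0.8],[0,0,0],100]
    - [[0.68,0.44,0.8],[0,0,0],100]
    - [[0.68,0.44,0.8],[0,0,0],100]
    - [[0.68,0.44,0.8],[0,0,0],100]
    - [[0.68,0.44,0.8],[0,0,0],100]
    - [[0,0,0],[0,0,0],100]
    - [[0,0,0],[0,0,0],100]

```text
clock: 3.4
position: [0.4548, -0.2182, 0.1802]
ee_rot: [0.702, 0.712, -0.001, 0.006]
ft_force: [-0.8, -0.4, -0.1]
grip_width: 0.0852
```

```bash
python3 - <<'E'
from h import *
for c in('top','side'):
    r=manip.read_camera(c);g=r['color'][:,:,::-1].copy()
    p=manip.get_state()['position']
    for d in(0,.054,.073):
        u=proj(r,[p[0],p[1],p[2]-d])[0].round().astype(int);cv2.circle(g,tuple(int(i) for i in u),2,(0,0,255),-1)
    u=proj(r,[.447,-.228,.03])[0].astype(int)
    y0=max(0,u[1]-100);x0=max(0,min(u[0]-130,300))
    cv2.imwrite(f'pics/{c}1.png',cv2.resize(g[y0:y0+200,x0:x0+260],None,fx=3,fy=3))
E
python3 -c "
import cv2,numpy as np
a=cv2.imread('pics/top1.png');b=cv2.imread('pics/side1.png')
cv2.imwrite('pics/c1.png',np.hstack([cv2.resize(a,(400,300)),cv2.resize(b,(400,300))]))"
```

```text
(no output)
```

View pics/c1.png

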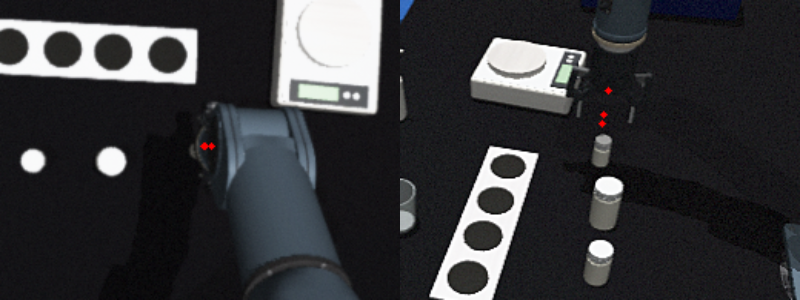

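```bash
cat > go.py <<'E'
import sys,numpy as np
from scipy.spatial.transform import Rotation as Ro
from plant import manip
s=manip.get_state();T=Ro.from_quat(s['ee_rot']);p=s['position']
tgt=np.array([float(v) for v in sys.argv[1:4]])
G=Ro.from_quat([np.sqrt(.5),np.sqrt(.5),0,0])
d=T.inv().apply(tgt-p)/.025;w=(T.inv()*G).as_rotvec()/(np.pi/4)
print('clock',round(float(s['clock']),2),'pos',p.round(4),'shift',d.round(2),'turn',w.round(3),'force',np.round(s['ft_force'],1),'w',round(float(s['grip_width']),4))
E
python3 go.py .447 -.228 .15
```

```text
clock 3.5 pos [ 0.4546 -0.219   0.1808] shift [-0.34 -0.32  1.23] turn [0.011 0.013 0.016] force [-0.  -0.3 -0.2] w 0.0852
```

>>> move_arm:
  moves:
    - [[-0.17,-0.16,0.3],[0.011,0.013,0.016],100]
    - [[-0.17,-0.16,0.3],[0,0,0],100]
    - [[0,0,0.3],[0,0,0],100]
    - [[0,0,0],[0,0,0],100]
    - [[0,0,0],[0,0,0],100]

```text
clock: 3.92
position: [0.4446, -0.2333, 0.1583]
ee_rot: [0.71, 0.704, -0.0, 0.002]
ft_force: [0.2, 0.2, 0.1]
grip_width: 0.0853
```

```bash
python3 go.py .447 -.228 .088
```

```text
clock 3.92 pos [ 0.4446 -0.2333  0.1583] shift [0.22 0.09 2.81] turn [ 0.003  0.003 -0.011] force [0.2 0.2 0.1] w 0.0853
```

>>> move_arm:
  moves:
    - [[0.2,0.09,0.5],[0.003,0.003,-0.011],100]
    - [[0,0,0.5],[0,0,0],100]
    - [[0,0,0.5],[0,0,0],100]
    - [[0,0,0.5],[0,0,0],100]
    - [[0,0,0.4],[0,0,0],100]
    - [[0,0,0.1],[0,0,0],100]
    - [[0,0,0],[0,0,0],100]

```text
clock: 4.5
position: [0.4474, -0.2304, 0.0947]
ee_rot: [0.708, 0.706, 0.0, 0.002]
ft_force: [-0.6, 0.7, 0.8]
grip_width: 0.0855
```

```bash
python3 go.py .447 -.228 .088
```

```text
clock 4.5 pos [ 0.4474 -0.2304  0.0947] shift [ 0.1  -0.02  0.27] turn [ 0.004  0.002 -0.005] force [-0.6  0.7  0.8] w 0.0855
```

>>> move_arm:
  moves:
    - [[0.1,-0.02,0.25],[0.004,0.002,-0.005],100]
    - [[0,0,0],[0,0,0],50]
    - [[0,0,0],[0,0,0],40]
    - [[0,0,0],[0,0,0],30]
    - [[0,0,0],[0,0,0],20]
    - [[0,0,0],[0,0,0],20]
    - [[0,0,0],[0,0,0],20]
    - [[0,0,0],[0,0,0],20]
    - [[0,0,0],[0,0,0],20]
  grip_force: 30

```text
clock: 5.25
position: [0.448, -0.2283, 0.0907]
ee_rot: [0.707, 0.707, 0.0, 0.002]
ft_force: [-0.4, 0.1, -1.2]
grip_width: 0.031
```

```bash
python3 go.py .447 -.228 .088
```

```text
clock 5.25 pos [ 0.448  -0.2283  0.0907] shift [ 0.01 -0.04  0.11] turn [0.004 0.002 0.   ] force [-0.4  0.1 -1.2] w 0.031
```

>>> move_arm:
  moves:
    - [[0,0,-0.3],[0,0,0],20]
    - [[0,0,-0.6],[0,0,0],20]
    - [[0,0,-0.9],[0,0,0],20]
    - [[0,0,-0.9],[0,0,0],20]
    - [[0,0,-0.9],[0,0,0],20]
    - [[0,0,-0.9],[0,0,0],20]
    - [[0,0,-0.6],[0,0,0],20]
    - [[0,0,-0.2],[0,0,0],20]
    - [[0,0,0],[0,0,0],20]

```text
clock: 6.0
position: [0.4463, -0.227, 0.2319]
ee_rot: [0.707, 0.708, 0.0, 0.0]
ft_force: [0.5, -0.5, -0.3]
grip_width: 0.0308
```

```bash
python3 go.py .6395 .1095 .22
```

```text
clock 6.0 pos [ 0.4463 -0.227   0.2319] shift [13.45  7.75  0.47] turn [0.    0.    0.002] force [ 0.5 -0.5 -0.3] w 0.0308
```

>>> move_arm:
  moves:
    - [[0.4,0.23,0],[0,0,0],20]
    - [[0.8,0.46,0],[0,0,0],20]
    - [[1,0.58,0],[0,0,0],20]
    - [[1,0.58,0],[0,0,0],20]
    - [[1,0.58,0],[0,0,0],20]
    - [[1,0.58,0],[0,0,0],20]
    - [[1,0.58,0],[0,0,0],20]
    - [[1,0.58,0],[0,0,0],20]
    - [[1,0.58,0],[0,0,0],20]
    - [[1,0.58,0],[0,0,0],20]
    - [[0.8,0.46,0],[0,0,0],20]
    - [[0.6,0.35,0],[0,0,0],20]

```text
clock: 7.0
position: [0.6008, 0.0561, 0.2156]
ee_rot: [0.709, 0.706, -0.007, -0.008]
ft_force: [-0.2, -0.1, -0.9]
grip_width: 0.0309
```

```bash
python3 go.py .6395 .1095 .18
```

```text
clock 7.0 pos [0.6008 0.0561 0.2156] shift [2.14 1.57 1.39] turn [-0.027 -0.002 -0.006] force [-0.2 -0.1 -0.9] w 0.0309
```

>>> move_arm:
  moves:
    - [[0.6,0.45,0.2],[-0.013,-0.001,-0.003],20]
    - [[0.6,0.45,0.2],[-0.013,-0.001,-0.003],20]
    - [[0.4,0.3,0.2],[0,0,0],20]
    - [[0.2,0.1,0.2],[0,0,0],20]
    - [[0,0,0],[0,0,0],20]
    - [[0,0,0],[0,0,0],20]

```text
clock: 7.5
position: [0.6317, 0.1148, 0.1853]
ee_rot: [0.703, 0.711, -0.003, -0.005]
ft_force: [0.0, -0.8, -1.2]
grip_width: 0.0311
```

```bash
python3 go.py .6395 .1095 .115
```

```text
clock 7.5 pos [0.6317 0.1148 0.1853] shift [-0.22  0.34  2.81] turn [-0.015 -0.003  0.014] force [ 0.  -0.8 -1.2] w 0.0311
```

>>> move_arm:
  moves:
    - [[-0.2,0.3,0.3],[-0.015,-0.003,0.014],20]
    - [[0,0,0.5],[0,0,0],20]
    - [[0,0,0.5],[0,0,0],20]
    - [[0,0,0.5],[0,0,0],20]
    - [[0,0,0.3],[0,0,0],20]
    - [[0,0,0.2],[0,0,0],20]
    - [[0,0,0],[0,0,0],20]
    - [[0,0,0],[0,0,0],20]

```text
clock: 8.17
position: [0.639, 0.1, 0.1218]
ee_rot: [0.711, 0.703, -0.002, 0.002]
ft_force: [0.5, -0.4, -1.0]
grip_width: 0.0309
```

```bash
python3 go.py .6395 .1095 .098
```

```text
clock 8.17 pos [0.639  0.1    0.1218] shift [0.38 0.02 0.95] turn [-0.001  0.007 -0.015] force [ 0.5 -0.4 -1. ] w 0.0309
```

>>> move_arm:
  moves:
    - [[0.36,0.02,0.1],[-0.001,0.007,-0.015],20]
    - [[0,0,0.15],[0,0,0],20]
    - [[0,0,0.1],[0,0,0],20]
    - [[0,0,0.1],[0,0,0],20]
    - [[0,0,0],[0,0,0],20]
    - [[0,0,0],[0,0,0],20]

```text
clock: 8.67
position: [0.6406, 0.1106, 0.1113]
ee_rot: [0.707, 0.708, 0.002, 0.001]
ft_force: [0.2, -0.5, -0.3]
grip_width: 0.0308
```

```bash
python3 go.py .6395 .1095 .098
```

```text
clock 8.67 pos [0.6406 0.1106 0.1113] shift [-0.04 -0.05  0.53] turn [ 0.005 -0.002  0.002] force [ 0.2 -0.5 -0.3] w 0.0308
```

>>> move_arm:
  moves:
    - [[-0.02,-0.04,0.12],[0.005,-0.002,0],20]
    - [[0,0,0.12],[0,0,0],20]
    - [[0,0,0.12],[0,0,0],20]
    - [[0,0,0.1],[0,0,0],20]
    - [[0,0,0.06],[0,0,0],20]
    - [[0,0,0],[0,0,0],20]

```text
clock: 9.17
position: [0.6396, 0.1098, 0.0972]
ee_rot: [0.707, 0.708, -0.0, -0.0]
ft_force: [0.5, -0.5, 0.5]
grip_width: 0.0305
```

```bash
python3 go.py .6395 .1095 .098
```

```text
clock 9.17 pos [0.6396 0.1098 0.0972] shift [-0.01 -0.01 -0.03] turn [-0.    -0.     0.002] force [ 0.5 -0.5  0.5] w 0.0305
```

>>> move_arm:
  moves:
    - [[0,0,0.08],[0,0,0],20]
    - [[0,0,0],[0,0,0],20]

```text
clock: 9.33
position: [0.6399, 0.11, 0.0977]
ee_rot: [0.707, 0.707, 0.0, 0.001]
ft_force: [0.2, -0.3, -0.9]
grip_width: 0.031
```

>>> move_arm:
  moves:
    - [[0,0,0.1],[0,0,0],20]
    - [[0,0,0.1],[0,0,0],20]
    - [[0,0,0],[0,0,0],20]

```text
clock: 9.58
position: [0.6403, 0.1103, 0.0979]
ee_rot: [0.707, 0.707, 0.001, 0.002]
ft_force: [-0.4, 0.1, -1.2]
grip_width: 0.0308
```

```bash
python3 - <<'E'
from h import *
r=manip.read_camera('side');g=r['color'][:,:,::-1].copy();print(manip.get_state()['position'])
cv2.imwrite('pics/s2.png',cv2.resize(g[130:330,180:440],(780,600)))
E
```

```text
[0.64059645 0.11034775 0.09787927]
```

View pics/s2.png

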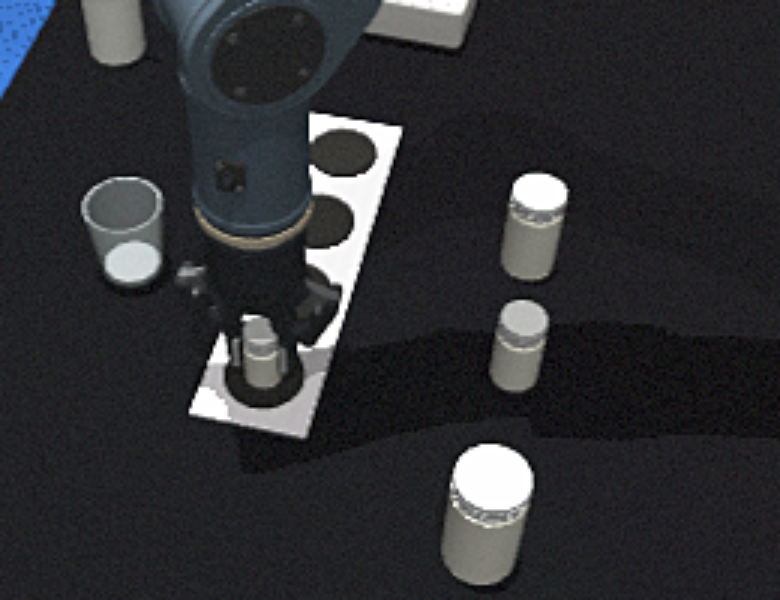

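The jar stands in the jaws on the last pad, centred (zoomed px 262,380). I'll release it and lift.

>>> move_arm:
  moves:
    - [[0,0,0],[0,0,0],38]
    - [[0,0,0],[0,0,0],42]
    - [[0,0,0],[0,0,0],60]
    - [[0,0,0],[0,0,0],75]
    - [[0,0,0],[0,0,0],75]
    - [[0,0,-0.4],[0,0,0],75]
    - [[0,0,-0.8],[0,0,0],75]
    - [[0,0,-1],[0,0,0],100]
    - [[0,0,-1],[0,0,0],100]
    - [[0,0,-1],[0,0,0],100]
    - [[0,0,-0.5],[0,0,0],100]
    - [[0,0,0],[0,0,0],100]

```text
clock: 10.63
position: [0.639, 0.1104, 0.2205]
ee_rot: [0.707, 0.708, -0.0, 0.0]
ft_force: [-0.2, 0.9, 0.4]
grip_width: 0.0852
```

```bash
python3 go.py .4315 .064 .20; python3 - <<'E'
from h import *
r=manip.read_camera('side');g=r['color'][:,:,::-1].copy()
cv2.imwrite('pics/s3.png',cv2.resize(g[130:330,180:440],(780,600)))
E
```

```text
clock 10.63 pos [0.639  0.1104 0.2205] shift [-1.85 -8.3   0.82] turn [0.    0.001 0.002] force [-0.2  0.9  0.4] w 0.0852
```

View pics/s3.png

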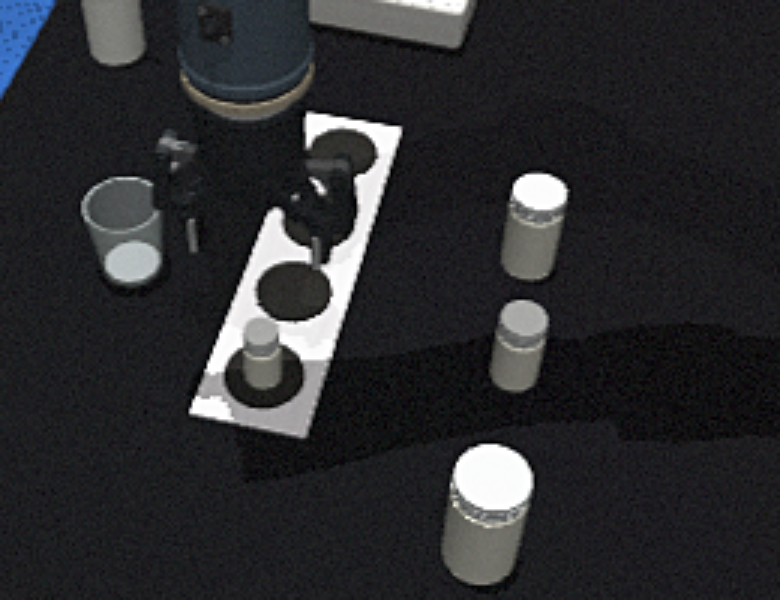

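The shortest stands upright and centred on the last pad. Next is the third jar.

>>> move_arm:
  moves:
    - [[-0.1,-0.4,0],[0,0,0],100]
    - [[-0.2,-0.9,0],[0,0,0],100]
    - [[-0.2,-0.9,0],[0,0,0],100]
    - [[-0.2,-0.9,0],[0,0,0],100]
    - [[-0.2,-0.9,0],[0,0,0],100]
    - [[-0.2,-0.9,0],[0,0,0],100]
    - [[-0.2,-0.9,0],[0,0,0],100]
    - [[-0.2,-0.9,0],[0,0,0],100]
    - [[-0.1,-0.6,0],[0,0,0],100]
    - [[-0.1,-0.4,0],[0,0,0],100]
    - [[0,-0.1,0],[0,0,0],100]
    - [[0,0,0],[0,0,0],100]

```text
clock: 11.68
position: [0.4283, 0.0634, 0.2092]
ee_rot: [0.707, 0.708, -0.007, -0.005]
ft_force: [-0.2, -0.3, -0.6]
grip_width: 0.0852
```

```bash
python3 go.py .4315 .064 .16
```

```text
clock 11.68 pos [0.4283 0.0634 0.2092] shift [0.03 0.16 1.97] turn [-0.022  0.004  0.002] force [-0.2 -0.3 -0.6] w 0.0852
```

>>> move_arm:
  moves:
    - [[0,0.1,0.3],[-0.022,0.004,0.002],100]
    - [[0,0,0.5],[0,0,0],100]
    - [[0,0,0.5],[0,0,0],100]
    - [[0,0,0.3],[0,0,0],100]
    - [[0,0,0],[0,0,0],100]
    - [[0,0,0],[0,0,0],100]

```text
clock: 12.18
position: [0.4346, 0.0647, 0.1662]
ee_rot: [0.707, 0.707, 0.001, 0.0]
ft_force: [-0.2, -1.0, -0.3]
grip_width: 0.0852
```

```bash
python3 go.py .4315 .064 .099
```

```text
clock 12.18 pos [0.4346 0.0647 0.1662] shift [-0.03 -0.13  2.69] turn [ 0.002 -0.002 -0.   ] force [-0.2 -1.  -0.3] w 0.0852
```

>>> move_arm:
  moves:
    - [[-0.03,-0.1,0.3],[0,0,0],100]
    - [[0,0,0.5],[0,0,0],100]
    - [[0,0,0.5],[0,0,0],100]
    - [[0,0,0.5],[0,0,0],100]
    - [[0,0,0.4],[0,0,0],100]
    - [[0,0,0.2],[0,0,0],100]
    - [[0,0,0],[0,0,0],100]
    - [[0,0,0],[0,0,0],100]

```text
clock: 12.85
position: [0.4343, 0.0648, 0.1043]
ee_rot: [0.707, 0.707, 0.004, 0.001]
ft_force: [0.6, -0.4, 0.6]
grip_width: 0.0855
```

```bash
python3 go.py .4315 .064 .099
```

```text
clock 12.85 pos [0.4343 0.0648 0.1043] shift [-0.03 -0.11  0.21] turn [ 0.009 -0.004 -0.001] force [ 0.6 -0.4  0.6] w 0.0855
```

>>> move_arm:
  moves:
    - [[-0.03,-0.1,0.2],[0.009,-0.004,0],80]
    - [[0,0,0],[0,0,0],60]
    - [[0,0,0],[0,0,0],50]
    - [[0,0,0],[0,0,0],40]
    - [[0,0,0],[0,0,0],30]
    - [[0,0,0],[0,0,0],30]
    - [[0,0,0],[0,0,0],30]
    - [[0,0,0],[0,0,0],30]

```text
clock: 13.52
position: [0.4325, 0.0639, 0.101]
ee_rot: [0.708, 0.707, 0.001, 0.001]
ft_force: [-0.6, 0.6, -0.6]
grip_width: 0.0392
```

```bash
python3 go.py .4315 .064 .099
```

```text
clock 13.52 pos [0.4325 0.0639 0.101 ] shift [ 0.   -0.04  0.08] turn [ 0.003 -0.001 -0.002] force [-0.6  0.6 -0.6] w 0.0392
```

>>> move_arm:
  moves:
    - [[0,0,-0.3],[0,0,0],30]
    - [[0,0,-0.6],[0,0,0],30]
    - [[0,0,-0.8],[0,0,0],30]
    - [[0,0,-0.8],[0,0,0],30]
    - [[0,0,-0.6],[0,0,0],30]
    - [[0,0,-0.3],[0,0,0],30]
    - [[0,0,-0.1],[0,0,0],30]
    - [[0,0,0],[0,0,0],30]

```text
clock: 14.18
position: [0.4311, 0.0639, 0.1944]
ee_rot: [0.707, 0.707, 0.0, 0.0]
ft_force: [0.7, 0.8, -0.9]
grip_width: 0.0389
```

```bash
python3 go.py .634 .0135 .19
```

```text
clock 14.18 pos [0.4311 0.0639 0.1944] shift [-2.01  8.12  0.18] turn [ 0.    -0.    -0.001] force [ 0.7  0.8 -0.9] w 0.0389
```

>>> move_arm:
  moves:
    - [[-0.1,0.4,0],[0,0,0],30]
    - [[-0.2,0.8,0],[0,0,0],30]
    - [[-0.2,0.9,0],[0,0,0],30]
    - [[-0.2,0.9,0],[0,0,0],30]
    - [[-0.2,0.9,0],[0,0,0],30]
    - [[-0.2,0.9,0],[0,0,0],30]
    - [[-0.2,0.9,0],[0,0,0],30]
    - [[-0.2,0.9,0],[0,0,0],30]
    - [[-0.2,0.6,0],[0,0,0],30]
    - [[-0.1,0.4,0],[0,0,0],30]
    - [[-0.1,0.2,0],[0,0,0],30]
    - [[0,0,0],[0,0,0],30]

```text
clock: 15.18
position: [0.6373, 0.0091, 0.1785]
ee_rot: [0.707, 0.707, -0.008, -0.004]
ft_force: [0.2, -0.2, -1.5]
grip_width: 0.0392
```

```bash
python3 go.py .634 .0135 .14
```

```text
clock 15.18 pos [0.6373 0.0091 0.1785] shift [ 0.18 -0.11  1.54] turn [-0.021  0.007  0.001] force [ 0.2 -0.2 -1.5] w 0.0392
```

>>> move_arm:
  moves:
    - [[0.14,-0.08,0.2],[-0.021,0.007,0],30]
    - [[0,0,0.4],[0,0,0],30]
    - [[0,0,0.4],[0,0,0],30]
    - [[0,0,0.3],[0,0,0],30]
    - [[0,0,0.1],[0,0,0],30]
    - [[0,0,0],[0,0,0],30]
    - [[0,0,0],[0,0,0],30]

```text
clock: 15.77
position: [0.6323, 0.0124, 0.1366]
ee_rot: [0.706, 0.708, -0.003, -0.002]
ft_force: [0.5, 0.0, -0.8]
grip_width: 0.0394
```

```bash
python3 go.py .634 .0135 .108
```

```text
clock 15.77 pos [0.6323 0.0124 0.1366] shift [0.05 0.08 1.14] turn [-0.01   0.002  0.003] force [ 0.5  0.  -0.8] w 0.0394
```

>>> move_arm:
  moves:
    - [[0.04,0.06,0.15],[-0.01,0.002,0.003],30]
    - [[0,0,0.25],[0,0,0],30]
    - [[0,0,0.25],[0,0,0],30]
    - [[0,0,0.15],[0,0,0],30]
    - [[0,0,0],[0,0,0],30]
    - [[0,0,0],[0,0,0],30]

```text
clock: 16.27
position: [0.6345, 0.0137, 0.1154]
ee_rot: [0.707, 0.707, 0.001, 0.001]
ft_force: [-0.6, 0.3, -1.7]
grip_width: 0.0393
```

```bash
python3 go.py .634 .0135 .108
```

```text
clock 16.27 pos [0.6345 0.0137 0.1154] shift [-0.01 -0.02  0.3 ] turn [ 0.003 -0.    -0.001] force [-0.6  0.3 -1.7] w 0.0393
```

>>> move_arm:
  moves:
    - [[-0.01,-0.02,0.1],[0.003,0,0],30]
    - [[0,0,0.12],[0,0,0],30]
    - [[0,0,0.12],[0,0,0],30]
    - [[0,0,0.08],[0,0,0],30]
    - [[0,0,0],[0,0,0],30]

```text
clock: 16.68
position: [0.6346, 0.0135, 0.1082]
ee_rot: [0.707, 0.707, 0.001, 0.001]
ft_force: [-0.4, 1.2, -1.0]
grip_width: 0.0391
```

>>> move_arm:
  moves:
    - [[0,0,0.1],[0,0,0],30]
    - [[0,0,0.1],[0,0,0],30]
    - [[0,0,0],[0,0,0],30]

```text
clock: 16.93
position: [0.6353, 0.0137, 0.1081]
ee_rot: [0.708, 0.707, 0.002, 0.003]
ft_force: [0.4, -0.0, -1.7]
grip_width: 0.0394
```

>>> move_arm:
  moves:
    - [[0,0,0],[0,0,0],46]
    - [[0,0,0],[0,0,0],50]
    - [[0,0,0],[0,0,0],65]
    - [[0,0,0],[0,0,0],85]
    - [[0,0,0],[0,0,0],85]
    - [[0,0,-0.4],[0,0,0],85]
    - [[0,0,-0.8],[0,0,0],85]
    - [[0,0,-1],[0,0,0],100]
    - [[0,0,-1],[0,0,0],100]
    - [[0,0,-1],[0,0,0],100]
    - [[0,0,-0.3],[0,0,0],100]
    - [[0,0,0],[0,0,0],100]

```text
clock: 17.93
position: [0.6337, 0.0141, 0.2256]
ee_rot: [0.707, 0.707, 0.001, 0.001]
ft_force: [0.3, 0.2, -0.8]
grip_width: 0.0855
```

```bash
python3 go.py .43 -.069 .21; python3 - <<'E'
from h import *
r=manip.read_camera('side');g=r['color'][:,:,::-1].copy()
cv2.imwrite('pics/s4.png',cv2.resize(g[130:330,180:440],(780,600)))
E
```

```text
clock 17.93 pos [0.6337 0.0141 0.2256] shift [-3.33 -8.15  0.6 ] turn [ 0.004  0.001 -0.001] force [ 0.3  0.2 -0.8] w 0.0855
```

View pics/s4.png

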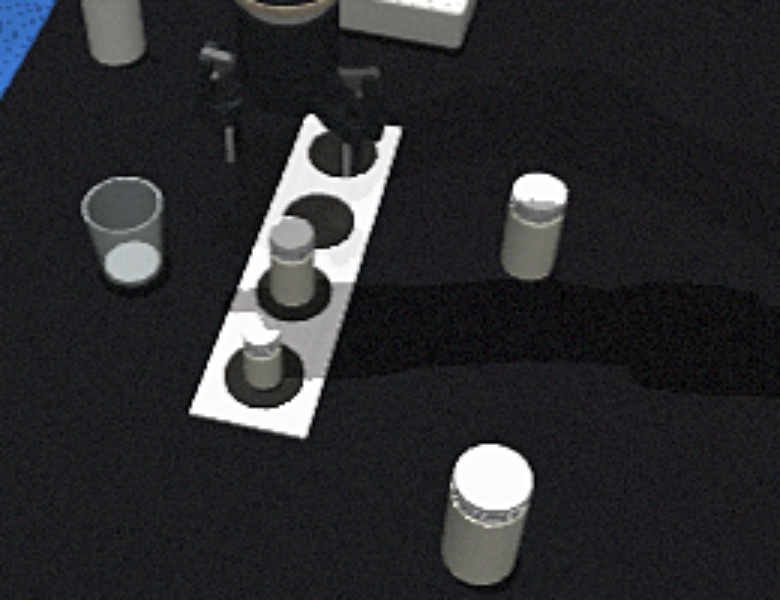

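The third jar is upright and centred on its pad (zoomed px 293,290). Next is the second jar.

>>> move_arm:
  moves:
    - [[-0.2,-0.4,0],[0,0,0],100]
    - [[-0.3,-0.8,0],[0,0,0],100]
    - [[-0.36,-0.9,0],[0,0,0],100]
    - [[-0.36,-0.9,0],[0,0,0],100]
    - [[-0.36,-0.9,0],[0,0,0],100]
    - [[-0.36,-0.9,0],[0,0,0],100]
    - [[-0.36,-0.9,0],[0,0,0],100]
    - [[-0.36,-0.9,0],[0,0,0],100]
    - [[-0.2,-0.6,0],[0,0,0],100]
    - [[-0.1,-0.4,0],[0,0,0],100]
    - [[-0.1,-0.2,0],[0,0,0],100]
    - [[0,0,0],[0,0,0],100]

```text
clock: 18.98
position: [0.4222, -0.0654, 0.2119]
ee_rot: [0.707, 0.707, -0.006, -0.007]
ft_force: [0.2, -0.3, 0.2]
grip_width: 0.0852
```

```bash
python3 go.py .43 -.069 .175
```

```text
clock 18.98 pos [ 0.4222 -0.0654  0.2119] shift [-0.15  0.34  1.47] turn [-0.023 -0.003  0.   ] force [ 0.2 -0.3  0.2] w 0.0852
```

>>> move_arm:
  moves:
    - [[-0.1,0.3,0.3],[-0.023,-0.003,0],100]
    - [[0,0,0.5],[0,0,0],100]
    - [[0,0,0.3],[0,0,0],100]
    - [[0,0,0.1],[0,0,0],100]
    - [[0,0,0],[0,0,0],100]
    - [[0,0,0],[0,0,0],100]

```text
clock: 19.48
position: [0.4323, -0.0669, 0.1789]
ee_rot: [0.707, 0.708, 0.001, -0.001]
ft_force: [-0.3, -0.4, 0.8]
grip_width: 0.085
```

```bash
python3 go.py .43 -.069 .11
```

```text
clock 19.48 pos [ 0.4323 -0.0669  0.1789] shift [-0.09 -0.09  2.76] turn [-0.    -0.002  0.002] force [-0.3 -0.4  0.8] w 0.085
```

>>> move_arm:
  moves:
    - [[-0.08,-0.09,0.3],[0,0,0],100]
    - [[0,0,0.5],[0,0,0],100]
    - [[0,0,0.5],[0,0,0],100]
    - [[0,0,0.5],[0,0,0],100]
    - [[0,0,0.4],[0,0,0],100]
    - [[0,0,0.2],[0,0,0],100]
    - [[0,0,0],[0,0,0],100]
    - [[0,0,0],[0,0,0],100]

```text
clock: 20.15
position: [0.4312, -0.0691, 0.1167]
ee_rot: [0.707, 0.708, 0.002, 0.001]
ft_force: [0.0, 0.4, 0.2]
grip_width: 0.0855
```

```bash
python3 go.py .43 -.069 .11
```

```text
clock 20.15 pos [ 0.4312 -0.0691  0.1167] shift [ 0.01 -0.05  0.27] turn [ 0.005 -0.002  0.002] force [0.  0.4 0.2] w 0.0855
```

>>> move_arm:
  moves:
    - [[0,-0.05,0.22],[0.005,-0.002,0],85]
    - [[0,0,0],[0,0,0],70]
    - [[0,0,0],[0,0,0],60]
    - [[0,0,0],[0,0,0],50]
    - [[0,0,0],[0,0,0],40]
    - [[0,0,0],[0,0,0],40]
    - [[0,0,0],[0,0,0],40]
    - [[0,0,0],[0,0,0],40]

```text
clock: 20.82
position: [0.4306, -0.0695, 0.1125]
ee_rot: [0.707, 0.707, 0.001, 0.001]
ft_force: [0.5, -0.1, -2.2]
grip_width: 0.0471
```

```bash
python3 go.py .43 -.069 .11
```

```text
clock 20.82 pos [ 0.4306 -0.0695  0.1125] shift [ 0.02 -0.02  0.1 ] turn [0.004 0.001 0.001] force [ 0.5 -0.1 -2.2] w 0.0471
```

>>> move_arm:
  moves:
    - [[0,0,-0.3],[0,0,0],40]
    - [[0,0,-0.6],[0,0,0],40]
    - [[0,0,-0.8],[0,0,0],40]
    - [[0,0,-0.8],[0,0,0],40]
    - [[0,0,-0.6],[0,0,0],40]
    - [[0,0,-0.3],[0,0,0],40]
    - [[0,0,-0.1],[0,0,0],40]
    - [[0,0,0],[0,0,0],40]
  grip_force: 35

```text
clock: 21.48
position: [0.4291, -0.0689, 0.2059]
ee_rot: [0.706, 0.708, -0.0, 0.0]
ft_force: [-0.0, -0.2, -2.8]
grip_width: 0.0469
```

```bash
python3 go.py .6285 -.077 .20
```

```text
clock 21.48 pos [ 0.4291 -0.0689  0.2059] shift [-0.34  7.98  0.24] turn [0.    0.    0.003] force [-0.  -0.2 -2.8] w 0.0469
```

>>> move_arm:
  moves:
    - [[0,0.4,0],[0,0,0],40]
    - [[-0.04,0.8,0],[0,0,0],40]
    - [[-0.04,0.9,0],[0,0,0],40]
    - [[-0.04,0.9,0],[0,0,0],40]
    - [[-0.04,0.9,0],[0,0,0],40]
    - [[-0.04,0.9,0],[0,0,0],40]
    - [[-0.04,0.9,0],[0,0,0],40]
    - [[-0.04,0.9,0],[0,0,0],40]
    - [[-0.02,0.6,0],[0,0,0],40]
    - [[0,0.3,0],[0,0,0],40]
    - [[0,0.1,0],[0,0,0],40]
    - [[0,0,0],[0,0,0],40]

```text
clock: 22.48
position: [0.6299, -0.0759, 0.1893]
ee_rot: [0.706, 0.708, -0.007, -0.006]
ft_force: [0.4, 0.3, -2.0]
grip_width: 0.047
```

```bash
python3 go.py .6285 -.077 .15
```

```text
clock 22.48 pos [ 0.6299 -0.0759  0.1893] shift [-0.04 -0.03  1.57] turn [-0.022  0.001  0.003] force [ 0.4  0.3 -2. ] w 0.047
```

>>> move_arm:
  moves:
    - [[0,0,0.2],[-0.022,0.001,0.003],40]
    - [[0,0,0.4],[0,0,0],40]
    - [[0,0,0.4],[0,0,0],40]
    - [[0,0,0.3],[0,0,0],40]
    - [[0,0,0.1],[0,0,0],40]
    - [[0,0,0],[0,0,0],40]
    - [[0,0,0],[0,0,0],40]

```text
clock: 23.07
position: [0.6268, -0.0757, 0.1475]
ee_rot: [0.707, 0.708, -0.003, -0.003]
ft_force: [0.6, 0.4, -1.4]
grip_width: 0.0472
```

```bash
python3 go.py .6285 -.077 .1195
```

```text
clock 23.07 pos [ 0.6268 -0.0757  0.1475] shift [-0.05  0.08  1.12] turn [-0.011  0.001  0.001] force [ 0.6  0.4 -1.4] w 0.0472
```

>>> move_arm:
  moves:
    - [[-0.05,0.06,0.15],[-0.011,0.001,0],40]
    - [[0,0,0.25],[0,0,0],40]
    - [[0,0,0.25],[0,0,0],40]
    - [[0,0,0.15],[0,0,0],40]
    - [[0,0,0],[0,0,0],40]
    - [[0,0,0],[0,0,0],40]

```text
clock: 23.57
position: [0.6289, -0.0773, 0.1263]
ee_rot: [0.707, 0.707, 0.001, 0.001]
ft_force: [-0.3, -0.1, -1.0]
grip_width: 0.0473
```

```bash
python3 go.py .6285 -.077 .1195
```

```text
clock 23.57 pos [ 0.6289 -0.0773  0.1263] shift [ 0.01 -0.02  0.27] turn [0.004 0.    0.001] force [-0.3 -0.1 -1. ] w 0.0473
```

>>> move_arm:
  moves:
    - [[0,-0.02,0.1],[0.004,0,0],40]
    - [[0,0,0.12],[0,0,0],40]
    - [[0,0,0.12],[0,0,0],40]
    - [[0,0,0.08],[0,0,0],40]
    - [[0,0,0.08],[0,0,0],40]
    - [[0,0,0],[0,0,0],40]

```text
clock: 24.07
position: [0.6291, -0.0771, 0.1197]
ee_rot: [0.707, 0.707, 0.0, 0.002]
ft_force: [-0.3, -0.2, -2.0]
grip_width: 0.047
```

>>> move_arm:
  moves:
    - [[0,0,0.1],[0,0,0],40]
    - [[0,0,0],[0,0,0],54]
    - [[0,0,0],[0,0,0],58]
    - [[0,0,0],[0,0,0],75]
    - [[0,0,0],[0,0,0],90]
    - [[0,0,0],[0,0,0],90]
    - [[0,0,-0.4],[0,0,0],90]
    - [[0,0,-0.8],[0,0,0],95]
    - [[0,0,-1],[0,0,0],100]
    - [[0,0,-1],[0,0,0],100]
    - [[0,0,-0.8],[0,0,0],100]
    - [[0,0,-0.1],[0,0,0],100]

```text
clock: 25.07
position: [0.6284, -0.0763, 0.2252]
ee_rot: [0.707, 0.708, 0.0, 0.001]
ft_force: [0.1, 0.1, 0.4]
grip_width: 0.0857
```

```bash
python3 go.py .443 .238 .22; python3 - <<'E'
from h import *
r=manip.read_camera('side');g=r['color'][:,:,::-1].copy()
cv2.imwrite('pics/s5.png',cv2.resize(g[130:330,180:440],(780,600)))
E
```

```text
clock 25.07 pos [ 0.6284 -0.0763  0.2252] shift [12.58 -7.4   0.18] turn [0.002 0.002 0.002] force [0.1 0.1 0.4] w 0.0857
```

View pics/s5.png

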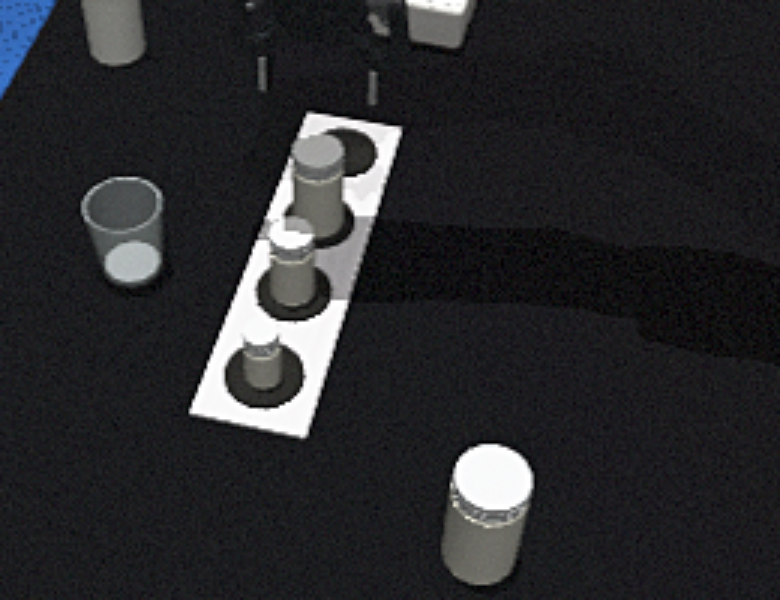

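The second jar is upright on the second pad (zoomed px 318,225). The tallest is last.

>>> move_arm:
  moves:
    - [[0.4,-0.24,-0.1],[0,0,0],100]
    - [[0.8,-0.47,-0.1],[0,0,0],100]
    - [[1,-0.59,-0.1],[0,0,0],100]
    - [[1,-0.59,-0.1],[0,0,0],100]
    - [[1,-0.59,-0.1],[0,0,0],100]
    - [[1,-0.59,-0.1],[0,0,0],100]
    - [[1,-0.59,-0.1],[0,0,0],100]
    - [[1,-0.59,0],[0,0,0],100]
    - [[1,-0.59,0],[0,0,0],100]
    - [[1,-0.59,0],[0,0,0],100]
    - [[0.8,-0.47,0],[0,0,0],100]
    - [[0.6,-0.35,0],[0,0,0],100]

```text
clock: 26.12
position: [0.4547, 0.1993, 0.2329]
ee_rot: [0.709, 0.706, -0.007, -0.004]
ft_force: [0.0, -0.3, 0.8]
grip_width: 0.0855
```

```bash
python3 go.py .443 .238 .20
```

```text
clock 26.12 pos [0.4547 0.1993 0.2329] shift [ 1.55 -0.45  1.32] turn [-0.02   0.006 -0.005] force [ 0.  -0.3  0.8] w 0.0855
```

>>> move_arm:
  moves:
    - [[0.5,-0.15,0.2],[-0.02,0.006,-0.005],100]
    - [[0.4,-0.1,0.3],[0,0,0],100]
    - [[0.2,0,0.3],[0,0,0],100]
    - [[0,0,0.1],[0,0,0],100]
    - [[0,0,0],[0,0,0],100]
    - [[0,0,0],[0,0,0],100]

```text
clock: 26.62
position: [0.4393, 0.2326, 0.2061]
ee_rot: [0.703, 0.711, -0.003, -0.002]
ft_force: [0.2, 0.2, 0.5]
grip_width: 0.0854
```

```bash
python3 go.py .443 .238 .185
```

```text
clock 26.62 pos [0.4393 0.2326 0.2061] shift [0.21 0.16 0.84] turn [-0.01   0.002  0.014] force [0.2 0.2 0.5] w 0.0854
```

>>> move_arm:
  moves:
    - [[0.17,0.13,0.2],[-0.01,0.002,0.014],100]
    - [[0,0,0.3],[0,0,0],100]
    - [[0,0,0.2],[0,0,0],100]
    - [[0,0,0],[0,0,0],100]
    - [[0,0,0],[0,0,0],100]

```text
clock: 27.03
position: [0.4443, 0.2345, 0.1866]
ee_rot: [0.709, 0.705, -0.0, 0.001]
ft_force: [-0.1, -0.3, -0.1]
grip_width: 0.0854
```

```bash
python3 go.py .443 .238 .125
```

```text
clock 27.03 pos [0.4443 0.2345 0.1866] shift [ 0.14 -0.05  2.47] turn [ 0.001  0.001 -0.008] force [-0.1 -0.3 -0.1] w 0.0854
```

>>> move_arm:
  moves:
    - [[0.1,-0.05,0.3],[0,0,-0.008],100]
    - [[0,0,0.4],[0,0,0],100]
    - [[0,0,0.5],[0,0,0],100]
    - [[0,0,0.5],[0,0,0],100]
    - [[0,0,0.3],[0,0,0],100]
    - [[0,0,0.1],[0,0,0],100]
    - [[0,0,0],[0,0,0],100]
    - [[0,0,0],[0,0,0],100]

```text
clock: 27.7
position: [0.4429, 0.2371, 0.1291]
ee_rot: [0.707, 0.707, -0.0, 0.0]
ft_force: [-0.4, -1.2, 0.6]
grip_width: 0.0853
```

```bash
python3 go.py .443 .238 .125
```

```text
clock 27.7 pos [0.4429 0.2371 0.1291] shift [0.03 0.01 0.16] turn [0.    0.001 0.001] force [-0.4 -1.2  0.6] w 0.0853
```

>>> move_arm:
  moves:
    - [[0.03,0,0.12],[0,0,0],90]
    - [[0,0,0],[0,0,0],75]
    - [[0,0,0],[0,0,0],65]
    - [[0,0,0],[0,0,0],50]
    - [[0,0,0],[0,0,0],50]
    - [[0,0,0],[0,0,0],50]
    - [[0,0,0],[0,0,0],50]
    - [[0,0,0],[0,0,0],50]
  grip_force: 40

```text
clock: 28.37
position: [0.4435, 0.2381, 0.1275]
ee_rot: [0.707, 0.707, 0.001, 0.001]
ft_force: [-0.3, -0.0, -2.3]
grip_width: 0.0548
```

```bash
python3 go.py .443 .238 .125
```

```text
clock 28.37 pos [0.4435 0.2381 0.1275] shift [-0.01 -0.02  0.1 ] turn [ 0.004 -0.     0.   ] force [-0.3 -0.  -2.3] w 0.0548
```

>>> move_arm:
  moves:
    - [[0,0,-0.3],[0,0,0],50]
    - [[0,0,-0.6],[0,0,0],50]
    - [[0,0,-0.8],[0,0,0],50]
    - [[0,0,-0.9],[0,0,0],50]
    - [[0,0,-0.9],[0,0,0],50]
    - [[0,0,-0.9],[0,0,0],50]
    - [[0,0,-0.9],[0,0,0],50]
    - [[0,0,-0.6],[0,0,0],50]
    - [[0,0,-0.3],[0,0,0],50]
    - [[0,0,0],[0,0,0],50]

```text
clock: 29.2
position: [0.4407, 0.2376, 0.2927]
ee_rot: [0.706, 0.708, -0.001, -0.0]
ft_force: [0.9, -0.5, -2.1]
grip_width: 0.055
```

```bash
python3 go.py .623 -.175 .28
```

```text
clock 29.2 pos [0.4407 0.2376 0.2927] shift [-16.52   7.25   0.51] turn [-0.002  0.001  0.003] force [ 0.9 -0.5 -2.1] w 0.055
```

>>> move_arm:
  moves:
    - [[-0.4,0.18,0],[0,0,0],50]
    - [[-0.8,0.35,0],[0,0,0],50]
    - [[-1,0.44,0],[0,0,0],50]
    - [[-1,0.44,0],[0,0,0],50]
    - [[-1,0.44,0],[0,0,0],50]
    - [[-1,0.44,0],[0,0,0],50]
    - [[-1,0.44,0],[0,0,0],50]
    - [[-1,0.44,0],[0,0,0],50]
    - [[-1,0.44,0],[0,0,0],50]
    - [[-1,0.44,0],[0,0,0],50]
    - [[-1,0.44,0],[0,0,0],50]
    - [[-1,0.44,0],[0,0,0],50]

```text
clock: 30.2
position: [0.564, -0.0589, 0.2782]
ee_rot: [0.702, 0.712, -0.01, -0.007]
ft_force: [0.6, -0.1, -2.5]
grip_width: 0.0546
```

```bash
python3 go.py .623 -.175 .28
```

```text
clock 30.2 pos [ 0.564  -0.0589  0.2782] shift [-4.68  2.29 -0.11] turn [-0.029  0.005  0.017] force [ 0.6 -0.1 -2.5] w 0.0546
```

>>> move_arm:
  moves:
    - [[-1,0.48,0],[-0.015,0.002,0.008],50]
    - [[-1,0.48,0],[-0.014,0.002,0.008],50]
    - [[-0.9,0.42,0],[0,0,0],50]
    - [[-0.6,0.3,0],[0,0,0],50]
    - [[-0.4,0.2,0],[0,0,0],50]
    - [[-0.2,0.1,0],[0,0,0],50]
    - [[0,0,0],[0,0,0],50]
    - [[0,0,0],[0,0,0],50]

```text
clock: 30.87
position: [0.6105, -0.1809, 0.2643]
ee_rot: [0.711, 0.703, -0.008, -0.006]
ft_force: [-0.8, -0.3, -2.4]
grip_width: 0.0543
```

```bash
python3 go.py .623 -.175 .22
```

```text
clock 30.87 pos [ 0.6105 -0.1809  0.2643] shift [0.25 0.53 1.76] turn [-0.025  0.004 -0.013] force [-0.8 -0.3 -2.4] w 0.0543
```

>>> move_arm:
  moves:
    - [[0.2,0.4,0.1],[-0.025,0.004,-0.013],50]
    - [[0,0,0.4],[0,0,0],50]
    - [[0,0,0.5],[0,0,0],50]
    - [[0,0,0.4],[0,0,0],50]
    - [[0,0,0.1],[0,0,0],50]
    - [[0,0,0],[0,0,0],50]
    - [[0,0,0],[0,0,0],50]

```text
clock: 31.45
position: [0.6212, -0.1672, 0.2232]
ee_rot: [0.703, 0.711, 0.002, -0.001]
ft_force: [-0.6, 0.4, -1.9]
grip_width: 0.0546
```

```bash
python3 go.py .623 -.175 .165
```

```text
clock 31.45 pos [ 0.6212 -0.1672  0.2232] shift [-0.32  0.06  2.33] turn [ 0.003 -0.005  0.014] force [-0.6  0.4 -1.9] w 0.0546
```

>>> move_arm:
  moves:
    - [[-0.26,0.06,0.1],[0.003,-0.005,0.014],50]
    - [[0,0,0.4],[0,0,0],50]
    - [[0,0,0.5],[0,0,0],50]
    - [[0,0,0.5],[0,0,0],50]
    - [[0,0,0.3],[0,0,0],50]
    - [[0,0,0.1],[0,0,0],50]
    - [[0,0,0],[0,0,0],50]
    - [[0,0,0],[0,0,0],50]

```text
clock: 32.12
position: [0.6242, -0.1757, 0.1737]
ee_rot: [0.708, 0.706, 0.001, 0.002]
ft_force: [0.1, -0.3, -2.3]
grip_width: 0.055
```

```bash
python3 go.py .623 -.175 .1345
```

```text
clock 32.12 pos [ 0.6242 -0.1757  0.1737] shift [ 0.03 -0.06  1.57] turn [ 0.005  0.002 -0.004] force [ 0.1 -0.3 -2.3] w 0.055
```

>>> move_arm:
  moves:
    - [[0.03,-0.05,0.15],[0.005,0.002,-0.004],50]
    - [[0,0,0.3],[0,0,0],50]
    - [[0,0,0.3],[0,0,0],50]
    - [[0,0,0.25],[0,0,0],50]
    - [[0,0,0.15],[0,0,0],50]
    - [[0,0,0],[0,0,0],50]
    - [[0,0,0],[0,0,0],50]

```text
clock: 32.7
position: [0.6236, -0.1751, 0.1433]
ee_rot: [0.707, 0.707, 0.0, 0.001]
ft_force: [-0.8, 1.0, -1.4]
grip_width: 0.0551
```

```bash
python3 go.py .623 -.175 .1345
```

```text
clock 32.7 pos [ 0.6236 -0.1751  0.1433] shift [ 0.   -0.03  0.35] turn [0.002 0.001 0.   ] force [-0.8  1.  -1.4] w 0.0551
```

>>> move_arm:
  moves:
    - [[0,-0.03,0.1],[0.002,0,0],50]
    - [[0,0,0.12],[0,0,0],50]
    - [[0,0,0.12],[0,0,0],50]
    - [[0,0,0.1],[0,0,0],50]
    - [[0,0,0.08],[0,0,0],50]
    - [[0,0,0],[0,0,0],50]

```text
clock: 33.2
position: [0.6237, -0.1751, 0.1347]
ee_rot: [0.707, 0.707, 0.0, 0.002]
ft_force: [0.1, -0.2, -2.5]
grip_width: 0.0548
```

>>> move_arm:
  moves:
    - [[0,0,0.1],[0,0,0],50]
    - [[0,0,0.1],[0,0,0],50]
    - [[0,0,0],[0,0,0],50]

```text
clock: 33.45
position: [0.6244, -0.1753, 0.1346]
ee_rot: [0.707, 0.707, 0.001, 0.004]
ft_force: [-1.0, -1.1, -2.5]
grip_width: 0.0547
```

Height has stopped falling at the expected value, so the jar is resting on the pad. Releasing.

>>> move_arm:
  moves:
    - [[0,0,0],[0,0,0],64]
    - [[0,0,0],[0,0,0],68]
    - [[0,0,0],[0,0,0],80]
    - [[0,0,0],[0,0,0],100]
    - [[0,0,0],[0,0,0],100]
    - [[0,0,0],[0,0,0],100]
    - [[0,0,-0.4],[0,0,0],100]
    - [[0,0,-0.8],[0,0,0],100]
    - [[0,0,-1],[0,0,0],100]
    - [[0,0,-1],[0,0,0],100]
    - [[0,0,-1],[0,0,0],100]
    - [[0,0,-1],[0,0,0],100]

```text
clock: 34.45
position: [0.6214, -0.1742, 0.265]
ee_rot: [0.707, 0.707, -0.002, -0.0]
ft_force: [-0.5, 0.2, -0.0]
grip_width: 0.0852
```

>>> move_arm:
  moves:
    - [[0,-0.4,-0.5],[0,0,0],100]
    - [[-0.3,-0.8,0],[0,0,0],100]
    - [[-0.5,-0.8,0],[0,0,0],100]
    - [[-0.8,-0.8,0],[0,0,0],100]
    - [[-0.8,-0.5,0],[0,0,0],100]
    - [[-0.8,-0.5,0],[0,0,0],100]
    - [[-0.8,-0.5,0],[0,0,0],100]
    - [[-0.8,-0.3,0],[0,0,0],100]
    - [[-0.5,0,0],[0,0,0],100]
    - [[-0.3,0,0],[0,0,0],100]
    - [[0,0,0],[0,0,0],100]
    - [[0,0,0],[0,0,0],100]

```text
clock: 35.45
position: [0.5061, -0.3166, 0.2947]
ee_rot: [0.705, 0.709, 0.004, 0.008]
ft_force: [0.1, 0.5, 1.0]
grip_width: 0.0855
```

```bash
python3 - <<'E'
from h import *
r=manip.read_camera('top');s=manip.read_camera('side')
P=dict(jar_tallest=(.623,-.175),jar_second=(.6285,-.077),jar_third=(.634,.0135),jar_shortest=(.6395,.1095))
for c,q in(('top',r),('side',s)):
    g=q['color'][:,:,::-1].copy()
    for n,p in P.items():
        h,R=J[n]
        cv2.polylines(g,[sil(q,*p,.007,h,R)[1].round().astype(np.int32)],True,(0,0,255),1)
    g=g[150:290,200:400] if c=='top' else g[110:290,190:390]
    cv2.imwrite(f'pics/{c}9.png',cv2.resize(g,None,fx=3.3,fy=3.3,interpolation=cv2.INTER_NEAREST))
    print(manip.place_of(c,'beaker')[0]['centre'])
    for n in P: print(c,n,[( back(q,d['centre'],.007).round(3),round(float(d['p']),2)) for d in manip.place_of(c,n)[:2]])
E
```

```text
[274.1, 159.7]
top jar_tallest [(array([ 0.616, -0.181]), 0.88)]
top jar_second [(array([ 0.63 , -0.079]), 0.67), (array([0.625, 0.008]), 0.63)]
top jar_third [(array([0.631, 0.018]), 0.56)]
top jar_shortest [(array([0.637, 0.11 ]), 0.47)]
[224.8, 217.8]
side jar_tallest [(array([ 0.613, -0.165]), 0.75)]
side jar_second [(array([ 0.632, -0.078]), 0.65)]
side jar_third [(array([0.644, 0.002]), 0.96)]
side jar_shortest [(array([0.638, 0.113]), 0.8), (array([ 0.63 , -0.089]), 0.65)]
```

View pics/top9.png

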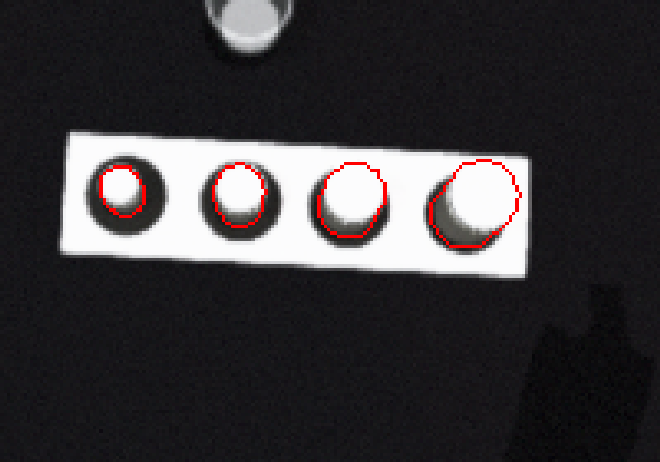

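View pics/side9.png

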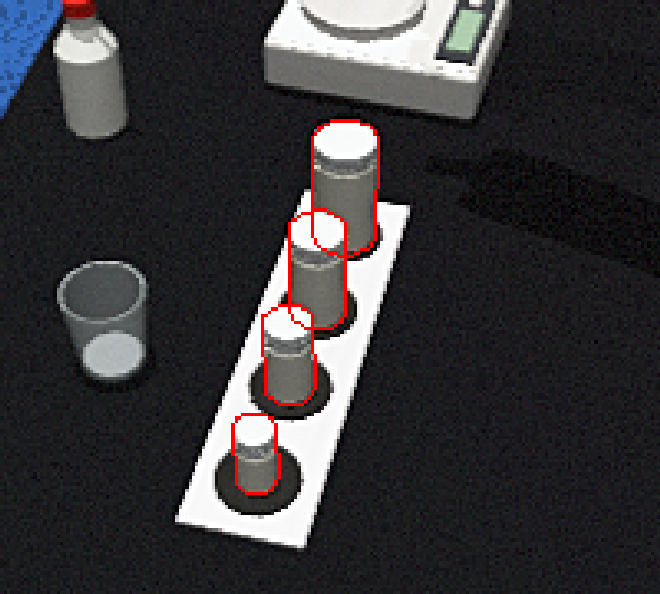

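Both views show all four jars upright, and the outlines predicted for the pad centres lie on them to about 1 px. The beaker is still where it was (top px 274,160).

```bash
python3 -c "
from plant import manip
print(manip.close_job())"
```

```text
the job is handed in; nothing more can be done
None
```

All four jars now stand upright on the pads. From the balance outwards they go tallest, second, third, shortest. I handed the job in at about 36 s on the robot's clock; the limit is 96 s.

- **Placement:** In the last pictures, both cameras show each jar matching the outline expected at its pad centre to within about 1 pixel, or 2–3 mm.
- **Beaker and arm:** The beaker is in the same spot as at the start (top view pixel 274,160, against 275,160). The arm had backed clear of everything, gripper open.
- **Disagreement:** The networks' own origin estimates were looser, up to about 15 mm off. The side view of the third and tallest jars was worst, as neighbouring jars partly hide them there. I trusted the outline check instead.
- **Not confirmed by force:** The force reading never clearly showed the jars touching down. I judged contact from the tool height no longer dropping at the expected level, and the pictures after each release showed the jar standing.

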